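Reset a gift-box packing jig: unlock, slide to the index, relock and hold

TASK

Set the packing jig for the next box size: slide its clamp lever fully open while the stop is still at home, push the stop out against its return spring until its pointer is level with the index on the rule, keep it there and slide the lever fully shut. Keep the lever open all the way between home and the index, and leave the index, the gift box, the scale and the cup where they are. Finish while still holding: stop at the index, with the grip tab and the shut lever pinched together between the fingers, because the spring takes the stop home if you let go.

Things in the scene. Friction and masses are not known exactly. Their poses are not given: they have to be found in the camera images.
- jig: The packing jig, fixed to the table: white laminate board 360 (x) by 210 (y) by 10 mm, low aluminium rails, a plywood end block (top 60 mm above the table) at its far (+x) end, a ticked aluminium rule along its right (-y) edge. Origin: centre of the board's underside. x is the way the stop is pushed out (away from the robot), y left, z up; all jig parts share these axes.
- stop (a joint): Travel of the stop in m along the jig's +x: 0 = home (where the spring holds it), up to 0.110. The return spring pushes it back to home with 3.6 N at home, growing by 0.3 N per 10 mm. Nothing else holds it: when let go it runs back home, even with the lever shut.
- grip_mid (a point): A point on the stop, on top of its aluminium deck plate (24 mm above the table), midway between the grip tab and the shut lever tab; moves with the stop. The deck is 75 mm (x) by 120 mm (y), reaching from 47.5 mm behind (-x) to 27.5 mm ahead of this point.
- fence_back (a point): Rear (-x) face of the stop's upright plywood fence, at mid width, half height: 14 mm ahead (+x) of grip_mid and 16 mm above the deck. The fence is 130 mm wide (y), 10 mm thick, its top 32 mm above the deck. Open fingers straddling the two tabs can push the stop out with their sides against this face.
- grip_tab (a point): Aluminium grip tab (stop_c3 in contact forces) standing on the stop's deck, fixed to it: 20 mm (x) by 10 mm (y) by 34 mm high. The point is the centre of its foot, 17 mm to the right (-y) of grip_mid, so its faces lie at y = -22 and -12 mm from grip_mid.
- lever (a joint): Position of the clamp lever on the stop in m: 0 = fully shut, 0.013 = fully open. It slides along the jig's y, opens to the left (+y, away from the grip tab) and shuts to the right. Friction of 3 N, no spring: it stays where it is left.
- lever_tab (a point): Upright dark steel tab of the clamp lever (lever_c0 in contact forces): 20 mm (x) by 8 mm (y), top 62 mm above the deck, 28 mm above the grip tab's top, so it can be pinched alone from above. The point is the centre of its foot at deck height, 18 mm left (+y) of grip_mid when shut, 31 mm when open. Shut, there are 26 mm between the two tabs and 44 mm over their outer faces; open, 39 and 57 mm.
- lever_top (a point): Centre of the top edge of the lever tab, 62 mm above the deck, 86 mm above the table.
- pointer_tip (a point): Tip of the stop's dark steel pointer, a flat finger 6 mm wide (x) that sticks out of the right (-y) end of the fence; 24 mm above the table, 19 mm ahead (+x) and 78 mm to the right (-y) of grip_mid.
- index_tip (a point): Left end of the index, a dark steel rider 16 mm long (x) on the rule with an upright fin 6 mm thick, 16 mm high. The point is 24 mm above the table, at the middle of the fin's thickness. The pointer is level with the index when pointer_tip and index_tip agree along the jig's x (then 4 mm apart in y).
- index (a joint): Position of the index along the rule in m, equal to the value of joint stop at which the pointer is level with it. It must not be moved (about 10 N would shift it).
- gift_box: Loose bystander: pale green card gift box, 75 x 100 x 144 mm high, left of the jig; origin at the centre of its underside.
- scale: Loose bystander: white kitchen scale 170 x 130 x 30 mm, right of the jig; origin at the centre of its underside.
- cup: Loose bystander: open steel cup 72 mm across the rim, 85 mm high, standing on the scale; origin at the centre of its underside.

How it is judged:
By the outcome, as a careful person would: the job done as asked, in the order asked, and still so for the second after the job is handed in, while the arm keeps its last pose, push and grip.
It also fails if it takes over 38 s, if anything falls off the work surface, if the arm or the gripper's body presses on something with over 40 N, if the wrist force passes 120 N, or if a joint passes its speed limit or range.

ROBOT

A 6-joint arm with a two-finger parallel gripper is mounted at the origin on the work surface. World frame = base frame: x ahead of the robot, y to its left, z up, the work surface at z = 0. Lengths are in m, angles in rad, forces in N, time in s.
With the tool pointing down it reaches from about 0.4 to 0.925 m from the base axis. Payload 12.5 kg.
Tool frame: the origin (TCP) lies between the finger pads; the fingertips stand 19 mm ahead of it and the grasp point (between the pads) is the TCP; y points along the fingers, z is the direction in which the jaws open and shut, and the axes are right-handed (so a half turn about y gives the same grasp; the last joint's range is limited). The gripper opens to 95 mm and grips with 3 to 60 N. Pads are 20 mm wide; open, the fingers measure 119 mm over their backs; the gripper's body (75 mm by 180 mm) begins 59 mm behind the grasp point.
Start: joints at [1.003, 0.491, 1.559, -0, 1.092, -0.106], TCP at [0.278, 0.56, 0.234] pointing down, gripper open.
Joint ranges: [-3.1, 3.1], [-0.84, 2.19], [0.05, 2.79], [-1.13, 4.28], [0.06, 2.93], [-2.69, 2.69]. Speed limits (rad/s): [2.22, 2.22, 2.79, 3.14, 3.14, 3.14].

INTERFACE

Orientations are given as a 3x3 rotation matrix whose columns are the frame's x, y, z axes.
In Python, from workcell import r gives the robot as it stands.
- The arm moves only by the tool servo_tool, never from a script. Its argument "deltas" is a list of rows, each an object with "slide": the shift along the tool's x, y, z in mm, a list of three; "roll": the turn about the tool's y in degrees. In form: [{"slide": [dx, dy, dz], "roll": roll}, ...]. A call has 1 to 20 rows; each row shifts and turns the commanded pose from where the row before left it, along the tool's axes as they then stand; what a row does not reach is not made up. A row lasts 1/8 s, in which the tool goes at most 62.5 mm and 10.7 degrees, less where a joint would pass 70% of its speed; a pose out of reach is approached as far as the arm can. A call is refused whole if a number of a shift passes 62.5 or a number of a turn 10.7, either way. A call with a gripper value outside its range is refused whole. "claw" is the finger opening in mm, from 0 to 95.1, set as the call begins (left out, the last holds). The fingers move at their own pace and stop on an object; "grip_force" is the grip in N (left out, the last holds). Time passes only in rows, so rows that do not move let the fingers close. It gives the time, the measured TCP pose, the force and the opening at its end, in the units of the state.
- r.sense(): the state, without advancing time (a new reading comes with each control period).
- r.get_image(name): name is "scene" or "side" or "wrist"; returns a dict with "frame" (384x512x3 uint8, red, green, blue), "z_map" (384x512 float32, m along the optical axis (not along the pixel's ray), 0 where there is no reading), "fov_y" (degrees; the focal length in pixels is half the picture's height over the tangent of half this angle, whatever the lens; pixels are square), "cx", "cy" (the principal point, pixels), "position" and "attitude" of the camera in the world. Camera axes: x right, y down, z forward; pixel columns grow to the right and rows downward; lengths in m; the calibration is good to about 2 mm. A picture is of the moment at which its call begins.
- r.close_job(): hands the job in, once; it reports no verdict.
The state is a dict: "time_s": time; "joints": joint angles; "joint_vel": joint speeds; "tau": joint torques, N m; "tcp_pos": TCP position; "tool_rot": TCP orientation; "wrist_force": force on the tool from outside, world axes, zero at the start; "wrist_torque": the same for the moment, N m; "width": finger opening in m.
Only numpy, scipy, OpenCV 4.12 (cv2) and the standard library are available. Lean on these libraries where they do the work, as an engineer would, in place of code of your own. Each camera call takes 0.05 s, during which the arm holds its last target.

## Working session

There is one attempt and no reset: what is moved stays moved. The work goes in short steps, Python scripts to look and compute and a tool call to move; the robot and the scene stay as the last step left them, time stands still between calls to the robot, and variables do not carry over. Pictures are saved under pics/ and viewed, and the job is handed in when it is done.

Besides the shell and the picture viewer there is one more tool, called by a JSON object that holds its "api" and its "payload", one argument or row to a line. servo_tool: Moves the arm, as the interface text tells. Its arguments: {"type":"object","properties":{"deltas":{"type":"array","items":{"type":"object","properties":{"slide":{"type":"array","items":{"type":"number"}},"roll":{"type":"number"}}}},"claw":{"type":"number"},"grip_force":{"type":"number"}},"required":["deltas"]}

```bash
ls; mkdir -p pics; cat > h.py <<'E'
import numpy as np, cv2
from workcell import r
def cam(n):
    d=r.get_image(n); np.savez('last_'+n+'.npz',**{k:np.array(v) for k,v in d.items()}); return d
def save(d,fn,s=1):
    f=cv2.cvtColor(d['frame'],cv2.COLOR_RGB2BGR); cv2.imwrite('pics/'+fn,cv2.resize(f,None,fx=s,fy=s,interpolation=cv2.INTER_CUBIC))
def foc(d): return d['frame'].shape[0]/2/np.tan(np.radians(d['fov_y'])/2)
def ray(d,u,v):
    f=foc(d); k=np.array([(u-d['cx'])/f,(v-d['cy'])/f,1.]); return np.array(d['position']),np.array(d['attitude'])@k
def onz(d,u,v,z):
    p,k=ray(d,u,v); return p+k*(z-p[2])/k[2]
def dep(d,u,v):
    p,k=ray(d,u,v); return p+k*d['z_map'][int(round(v)),int(round(u))]
def proj(d,P):
    q=np.array(d['attitude']).T@(np.array(P)-np.array(d['position'])); f=foc(d); return d['cx']+f*q[0]/q[2],d['cy']+f*q[1]/q[2]
E
python3 - <<'E'
from h import *
s=r.sense(); print({k:np.round(v,3).tolist() for k,v in s.items()})
for n in('scene','side','wrist'):
    d=cam(n); save(d,n+'0.png',1.5); print(n,d['fov_y'],d['cx'],d['cy'],np.round(d['position'],3),np.round(d['attitude'],3).tolist())
E
```

```text
pics
{'time_s': 0.0, 'joints': [1.003, 0.492, 1.559, -0.0, 1.092, -0.106], 'joint_vel': [-0.0, 0.0, -0.001, 0.0, -0.001, -0.0], 'tau': [0.001, -61.265, -25.819, 0.069, 0.048, -0.0], 'tcp_pos': [0.278, 0.559, 0.233], 'tool_rot': [[0.895, -0.001, 0.446], [-0.446, -0.001, 0.895], [-0.0, -1.0, -0.001]], 'wrist_force': [0.439, -0.409, -0.455], 'wrist_torque': [0.004, -0.031, -0.049], 'width': 0.095}
scene 57.81321233568121 252.77311688488226 188.08506295696768 [1.228 0.366 0.682] [[-0.484, 0.541, -0.687], [0.875, 0.299, -0.381], [-0.001, -0.786, -0.619]]
side 54.95164261024628 257.44893703368757 186.34296124529556 [ 0.446 -0.826  0.796] [[0.992, -0.099, 0.084], [-0.128, -0.65, 0.749], [-0.019, -0.754, -0.657]]
wrist 59.53282890563279 258.1182980336556 192.11306265447462 [0.219 0.588 0.384] [[0.446, 0.87, 0.211], [0.895, -0.433, -0.106], [-0.0, 0.236, -0.972]]
```

View pics/scene0.png

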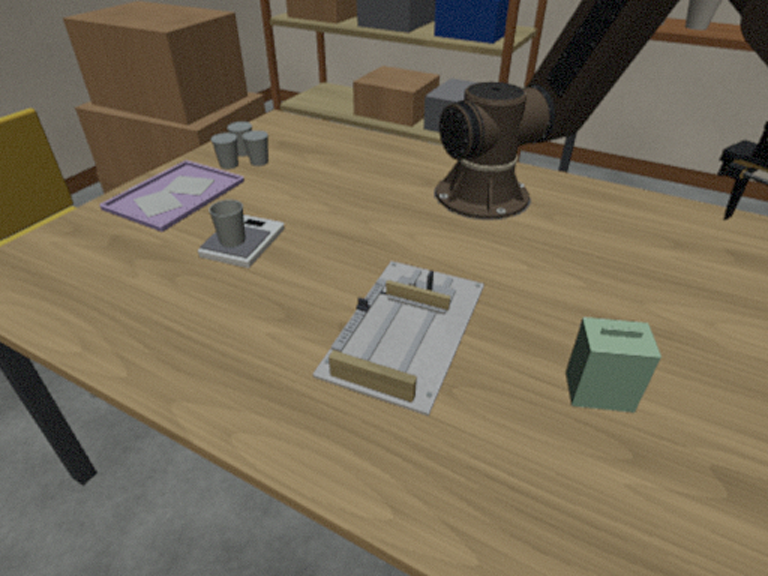

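View pics/side0.png

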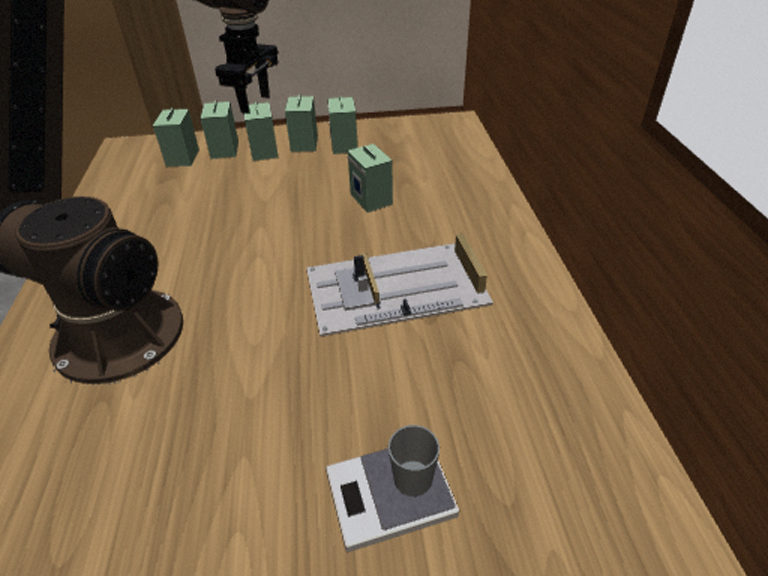

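View pics/wrist0.png

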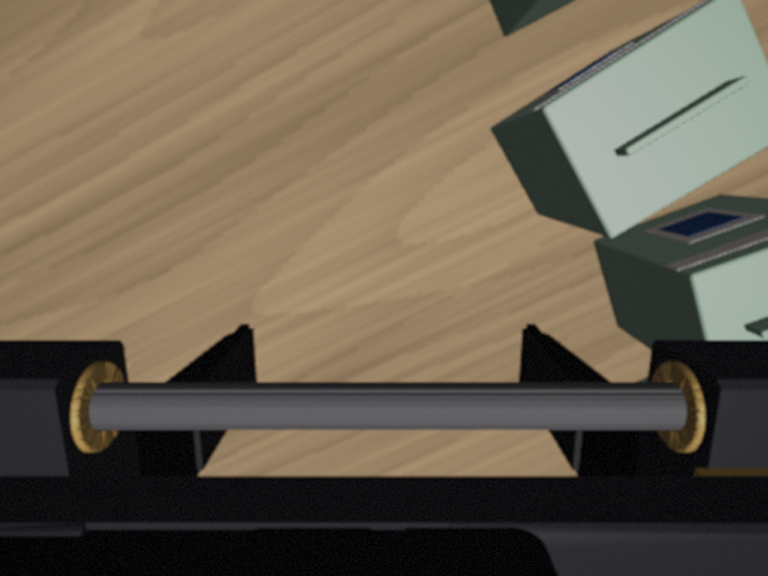

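```bash
python3 - <<'E'
from h import *
for n,box in(('side',(190,150,340,235)),('scene',(200,165,335,280))):
    d=dict(np.load(f'last_{n}.npz')); f=d['frame']
    hsv=cv2.cvtColor(f,cv2.COLOR_RGB2HSV)
    m=((hsv[...,1]<45)&(hsv[...,2]>110)).astype(np.uint8)
    mm=np.zeros_like(m); x0,y0,x1,y1=box; mm[y0:y1,x0:x1]=m[y0:y1,x0:x1]
    mm=cv2.morphologyEx(mm,cv2.MORPH_CLOSE,np.ones((9,9)))
    cs=cv2.findContours(mm,0,2)[0]; c=max(cs,key=cv2.contourArea)
    q=cv2.approxPolyDP(cv2.convexHull(c),4,True)[:,0]
    P=[onz(d,u,v,.01) for u,v in q]; print(n,q.tolist(),np.round(P,4).tolist())
    # contour to plane, minAreaRect
    W=np.array([onz(d,u,v,.01)[:2]*1000 for u,v in cv2.convexHull(c)[:,0]],np.float32); print(cv2.minAreaRect(W))
    crop=f[y0:y1,x0:x1]; cv2.imwrite(f'pics/{n}_crop.png',cv2.cvtColor(cv2.resize(crop,None,fx=5,fy=5,interpolation=cv2.INTER_CUBIC),cv2.COLOR_RGB2BGR))
E
```

```text
side [[327, 201], [213, 222], [205, 178], [302, 162]] [[0.75, -0.0293, 0.01], [0.3975, -0.0669, 0.01], [0.3786, 0.1396, 0.01], [0.7171, 0.1762, 0.01]]
((564.0652465820312, 54.59410858154297), (357.7205505371094, 210.4141387939453), 5.9922380447387695)
scene [[260, 174], [322, 189], [285, 276], [209, 250]] [[0.4042, -0.0637, 0.01], [0.3811, 0.1428, 0.01], [0.7387, 0.1813, 0.01], [0.7586, -0.0224, 0.01]]
((569.9248046875, 58.361114501953125), (365.0317077636719, 212.07106018066406), 5.960712909698486)
```

View pics/side_crop.png

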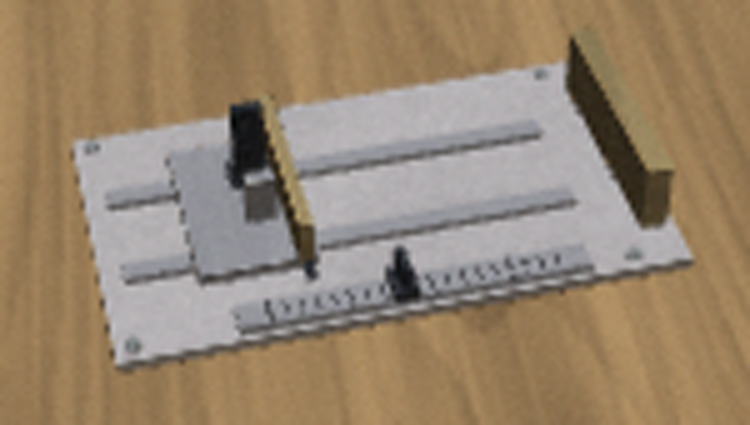

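View pics/scene_crop.png

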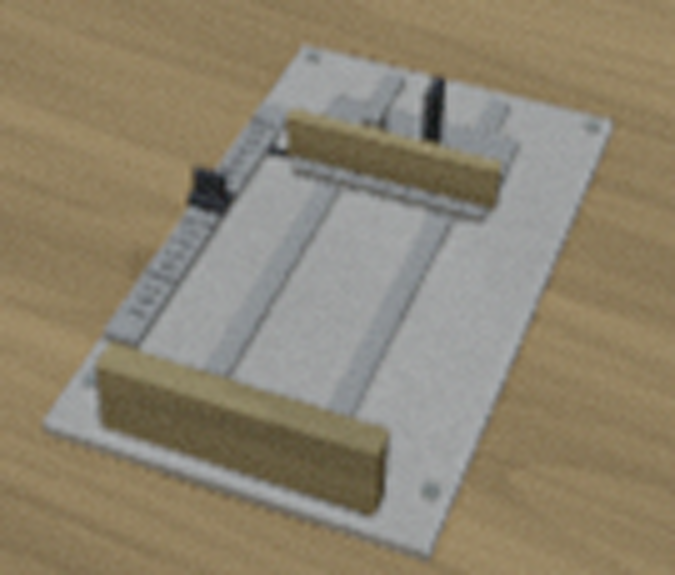

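```bash
python3 - <<'E'
from h import *
d=dict(np.load('last_side.npz'));print(onz(d,240.5,171.5,.086))
# pointer, index
print(onz(d,190+310/5,150+272/5,.024),onz(d,190+403/5,150+272/5,.024))
d=dict(np.load('last_scene.npz'));print(onz(d,200+436/5,165+79/5,.086))
print(onz(d,200+277/5,165+151/5,.024),onz(d,200+215/5,165+195/5,.024))
E
```

```text
[0.49424918 0.06117909 0.086     ]
[ 0.5179571  -0.02457339  0.024     ] [ 0.57341494 -0.03286848  0.024     ]
[0.48901026 0.06814825 0.086     ]
[ 0.52313258 -0.01612733  0.024     ] [ 0.57569461 -0.02831423  0.024     ]
```

{"api": "servo_tool", "payload": {
  "deltas": [
    {"roll":-8.1},
    {"roll":-8.1},
    {"roll":-8.1},
    {"roll":-8.1},
    {"slide":[11,0,-40]},
    {"slide":[11,0,-55]},
    {"slide":[11,0,-55]},
    {"slide":[11,0,-55]},
    {"slide":[11,0,-55]},
    {"slide":[11,0,-55]},
    {"slide":[11,0,-55]},
    {"slide":[11,0,-55]},
    {"slide":[11,0,-55]},
    {"slide":[11,0,-40]},
    {"slide":[0,0,0]},
    {"slide":[0,0,0]}
  ]
}}

```text
invalid input at $.deltas[0]: expected keys slide, roll
```

```bash
python3 - <<'E'
from h import *
s=r.sense(); print({k:np.round(v,4).tolist() for k,v in s.items() if k in('time_s','tcp_pos','tool_rot','wrist_force')})
d=cam('wrist'); save(d,'wrist1.png',1.5)
E
```

```text
{'time_s': 0.15, 'tcp_pos': [0.2784, 0.5594, 0.2332], 'tool_rot': [[0.8953, -0.0004, 0.4456], [-0.4456, -0.0007, 0.8953], [-0.0001, -1.0, -0.0008]], 'wrist_force': [0.0009, -0.2257, 0.3866]}
```

View pics/wrist1.png

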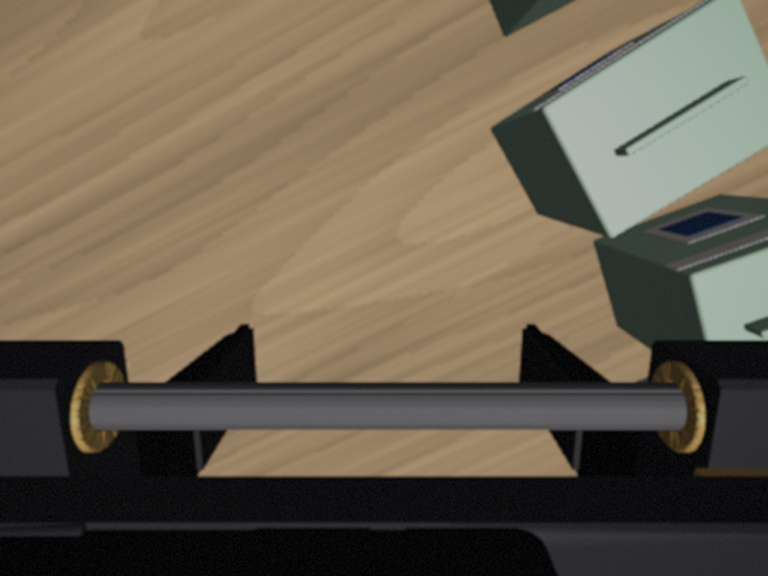

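{"api": "servo_tool", "payload": {
  "deltas": [
    {"slide":[0,0,0],"roll":-8.1},
    {"slide":[0,0,0],"roll":-8.1},
    {"slide":[0,0,0],"roll":-8.1},
    {"slide":[0,0,0],"roll":-8.1},
    {"slide":[11,0,-40],"roll":0},
    {"slide":[11,0,-55],"roll":0},
    {"slide":[11,0,-55],"roll":0},
    {"slide":[11,0,-55],"roll":0},
    {"slide":[11,0,-55],"roll":0},
    {"slide":[11,0,-55],"roll":0},
    {"slide":[11,0,-55],"roll":0},
    {"slide":[11,0,-55],"roll":0},
    {"slide":[11,0,-55],"roll":0},
    {"slide":[11,0,-40],"roll":0},
    {"slide":[0,0,0],"roll":0},
    {"slide":[0,0,0],"roll":0}
  ]
}}

```text
time_s: 2.2
tcp_pos: [0.4414, 0.054, 0.2335]
tool_rot: [[0.995, -0.0, -0.103], [0.103, 0.0, 0.995], [-0.0, -1.0, 0.0]]
wrist_force: [1.2, 0.7, -0.3]
width: 0.0956
```

```bash
python3 - <<'E'
from h import *
s=r.sense(); print({k:np.round(v,4).tolist() for k,v in s.items() if k in('time_s','tcp_pos','tool_rot','wrist_force')})
d=cam('wrist'); save(d,'wrist1b.png',1.5)
E
```

```text
{'time_s': 2.2, 'tcp_pos': [0.4414, 0.054, 0.2335], 'tool_rot': [[0.9947, -0.0004, -0.103], [0.103, 0.0003, 0.9947], [-0.0004, -1.0, 0.0003]], 'wrist_force': [1.1816, 0.7092, -0.322]}
```

View pics/wrist1b.png

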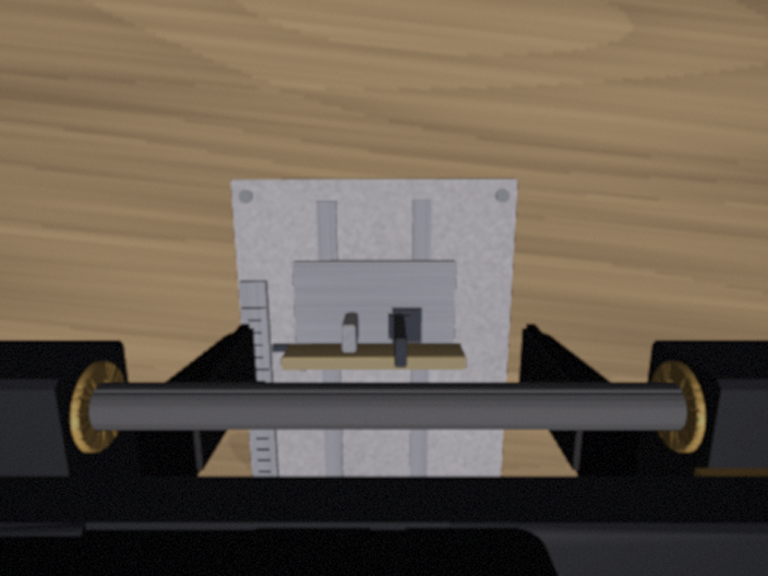

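```bash
python3 - <<'E'
from h import *
d=dict(np.load('last_wrist.npz'))
f=d['frame']; crop=f[110:255,150:350]; cv2.imwrite('pics/w1crop.png',cv2.cvtColor(cv2.resize(crop,None,fx=4,fy=4,interpolation=cv2.INTER_CUBIC),cv2.COLOR_RGB2BGR))
for u,v in((232,181),(517,181)): print('board',onz(d,u/1.5,v/1.5,.01))
for nm,u,v in(('lever',400,352),('lever2',400,340),('tab',349,335),('tab2',349,345),('fence',375,356),('pointer',282,349),('deckL',295,262),('deckR',455,262)): print(nm,dep(d,u/1.5,v/1.5))
E
```

```text
board [ 0.39747707 -0.06417017  0.01      ]
board [0.37624239 0.14193014 0.01      ]
lever [0.48806089 0.06668337 0.08466901]
lever2 [0.47993366 0.06578384 0.08517439]
tab [0.48932093 0.03253606 0.05830956]
tab2 [0.49642507 0.03315547 0.05852187]
fence [0.50489359 0.05171235 0.05258491]
pointer [ 0.51784394 -0.01863386  0.02355303]
deckL [ 0.44973212 -0.01277902  0.02375648]
deckR [0.4381099  0.10324068 0.02203558]
```

View pics/w1crop.png

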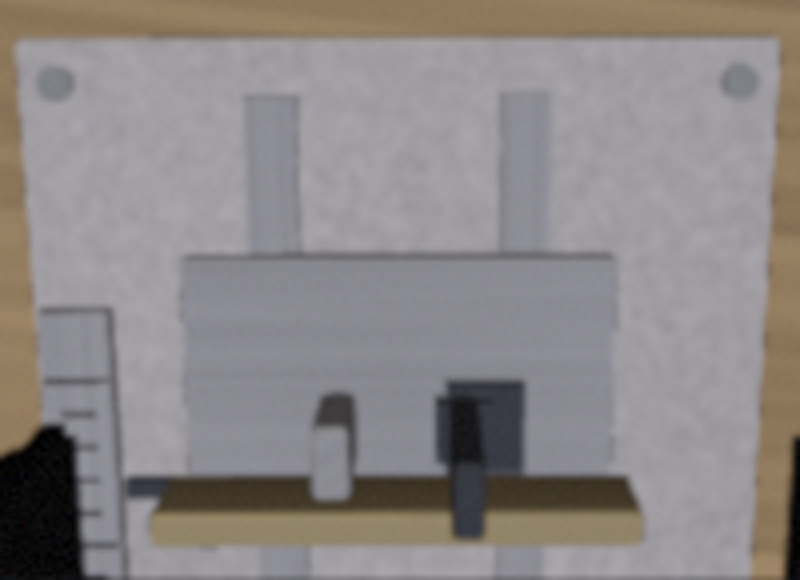

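{"api": "servo_tool", "payload": {
  "deltas": [
    {"slide":[30,0,2],"roll":0},
    {"slide":[40,0,3],"roll":0},
    {"slide":[30,0,3],"roll":0},
    {"slide":[0,0,0],"roll":0},
    {"slide":[0,0,0],"roll":0}
  ]
}}

```text
time_s: 2.88
tcp_pos: [0.5393, 0.0728, 0.2334]
tool_rot: [[0.994, -0.001, -0.105], [0.105, 0.0, 0.994], [-0.001, -1.0, 0.0]]
wrist_force: [-0.8, -0.2, -0.4]
width: 0.0952
```

```bash
python3 - <<'E'
from h import *
s=r.sense(); print({k:np.round(v,4).tolist() for k,v in s.items() if k in('time_s','tcp_pos','tool_rot','wrist_force')})
d=cam('wrist'); save(d,'wrist2.png',1.5)
f=d['frame']; crop=f[90:240,140:340]; cv2.imwrite('pics/w2crop.png',cv2.cvtColor(cv2.resize(crop,None,fx=4,fy=4,interpolation=cv2.INTER_CUBIC),cv2.COLOR_RGB2BGR))
E
```

```text
{'time_s': 2.875, 'tcp_pos': [0.5393, 0.0728, 0.2334], 'tool_rot': [[0.9945, -0.001, -0.1049], [0.1049, 0.0001, 0.9945], [-0.001, -1.0, 0.0002]], 'wrist_force': [-0.78, -0.2093, -0.4466]}
```

View pics/w2crop.png

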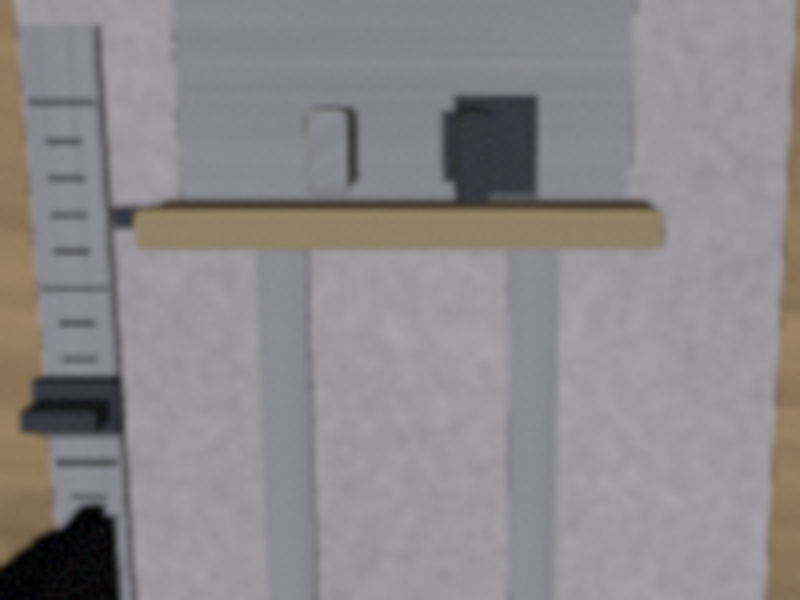

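```bash
python3 - <<'E'
from h import *
d=dict(np.load('last_wrist.npz'))
X=np.array([.9945,.1045,0]);Y=np.array([-.1045,.9945,0]);G=np.array([.4912,.0501,0])
def show(n,P): q=P-G; print(n,np.round([q@X*1000,q@Y*1000,P[2]*1000],1))
for v in range(183,202): 
    show(v,dep(d,140+70/4,v)); 
for v in range(138,152): show(('p',v),dep(d,140+122/4,v))
g=cv2.cvtColor(d['frame'],cv2.COLOR_RGB2GRAY)
print(g[135:152,168:174]); print(g[180:202,150:168:2])
for u,v in((330,148),(330,180)): show('t',dep(d,140+u/4,90+v/4))
show('tab c',onz(d,140+327/4,90+148/4,.058))
show('fence top',onz(d,140+400/4,90+225/4,.056))
show('deckL',onz(d,140+178/4,90+30/4,.024));show('deckR',onz(d,140+632/4,90+30/4,.024))
E
```

```text
183 [ 62.7 -95.7  15. ]
184 [ 63.4 -95.2  17. ]
185 [ 63.1 -93.2  23.7]
186 [ 64.3 -93.4  23.3]
187 [ 65.  -92.9  25.2]
188 [ 66.2 -93.1  24.9]
189 [ 67.4 -93.4  24.2]
190 [ 68.1 -92.9  26.2]
191 [ 68.3 -91.7  30.2]
192 [ 68.5 -90.7  33.8]
193 [ 68.1 -88.8  40. ]
194 [ 69.5 -89.3  38.8]
195 [ 70.1 -88.8  40.8]
196 [ 71.1 -88.8  40.9]
197 [ 72.6 -89.3  39.6]
198 [ 73.6 -89.3  39.8]
199 [ 79.6 -95.2  21.1]
200 [ 82.2 -96.9  15.7]
201 [ 83.4 -96.9  15.9]
('p', 138) [ 13.  -79.5   9.4]
('p', 139) [ 14.1 -79.4  10.2]
('p', 140) [ 15.2 -79.5   9.9]
('p', 141) [ 16.4 -79.8   8.8]
('p', 142) [ 16.1 -76.1  23.7]
('p', 143) [ 17.1 -76.   24.4]
('p', 144) [ 18.2 -76.2  23.8]
('p', 145) [ 19.3 -76.2  24.1]
('p', 146) [ 20.4 -76.4  23.5]
('p', 147) [ 21.4 -76.2  24.4]
('p', 148) [ 24.1 -80.3   8.8]
('p', 149) [ 25.  -79.8  11.1]
('p', 150) [ 26.3 -80.3   9.3]
('p', 151) [ 27.4 -80.4   9.5]
[[146 152 152 153 155 155]
 [146 152 153 153 154 156]
 [143 151 153 156 155 156]
 [141 151 155 156 155 155]
 [137 152 155 156 154 155]
 [131 143 144 146 144 143]
 [111 114 114 111 112 111]
 [ 76  75  73  70  73
[... 557 characters left out ...]
 56]
 [ 55  55  55  56  54  53  55  56  56]
 [ 46  45  47  43  46  46  45  45  45]
 [ 28  25  30  28  27  27  26  29  28]
 [ 21  23  24  25  23  22  21  23  28]
 [ 32  32  36  33  32  36  32  22  21]
 [ 49  49  47  50  48  47  45  26  23]
 [ 55  57  54  56  56  56  55  29  25]
 [ 58  59  56  58  58  57  54  27  33]
 [ 58  57  57  59  54  57  56  33  43]
 [ 62  63  59  61  62  60  60  47  56]
 [ 82  83  86  86  85  85  84  80  84]
 [111 110 117 116 118 118 117 117 116]
 [126 127 135 137 137 137 136 133 135]
 [125 129 138 139 139 140 138 137 137]]
t [ -1.1 -16.9  56. ]
t [  6.4 -16.9  57.2]
tab c [ -1.2 -17.4  58. ]
fence top [17.4 -0.3 56. ]
deckL [-29.5 -58.7  24. ]
deckR [-29.5  58.5  24. ]
```

```bash
python3 - <<'E'
from h import *
d=dict(np.load('last_wrist.npz'))
X=np.array([.9945,.1045,0]);Y=np.array([-.1045,.9945,0]);G=np.array([.4912,.0501,0])
S=lambda P:np.round(((P-G)@X*1000,(P-G)@Y*1000),2)
print('pointer',S(onz(d,170.5,141.1,.024)),S(onz(d,170.5,146.5,.024)))
print('fin',S(onz(d,155,192.4,.040)),S(onz(d,155,198.4,.040)))
print('base',S(onz(d,158,183.5,.024)))
print('lever?',S(onz(d,140+470/4,90+100/4,.024)))
E
```

```text
pointer [ 15.16 -75.92] [ 20.88 -76.27]
fin [ 67.45 -91.43] [ 73.99 -91.91]
base [ 61.3  -92.47]
lever? [-11.91  16.69]
```

{"api": "servo_tool", "payload": {
  "deltas": [
    {"slide":[-26,0,0.5],"roll":0},
    {"slide":[-25.4,0,0],"roll":0},
    {"slide":[0,40,0],"roll":0},
    {"slide":[0,50,0],"roll":0},
    {"slide":[0,40,0],"roll":0},
    {"slide":[0,20,0],"roll":0},
    {"slide":[0,0,0],"roll":0},
    {"slide":[0,0,0],"roll":0}
  ],
  "claw": 45,
  "grip_force": 15
}}

```text
time_s: 3.92
tcp_pos: [0.4893, 0.0673, 0.0847]
tool_rot: [[0.995, 0.001, -0.104], [0.104, 0.0, 0.995], [0.001, -1.0, -0.0]]
wrist_force: [-0.3, -0.2, -0.1]
width: 0.0453
```

```bash
python3 - <<'E'
from h import *
s=r.sense(); print({k:np.round(v,4).tolist() for k,v in s.items() if k in('time_s','tcp_pos','wrist_force','width')})
d=cam('side'); f=d['frame'][140:235,190:340]; cv2.imwrite('pics/s3.png',cv2.cvtColor(cv2.resize(f,None,fx=5,fy=5,interpolation=cv2.INTER_CUBIC),cv2.COLOR_RGB2BGR))
d=cam('wrist'); save(d,'w3.png',1.5)
E
```

```text
{'time_s': 3.925, 'tcp_pos': [0.4893, 0.0673, 0.0847], 'wrist_force': [-0.3111, -0.1619, -0.073], 'width': 0.0453}
```

View pics/s3.png

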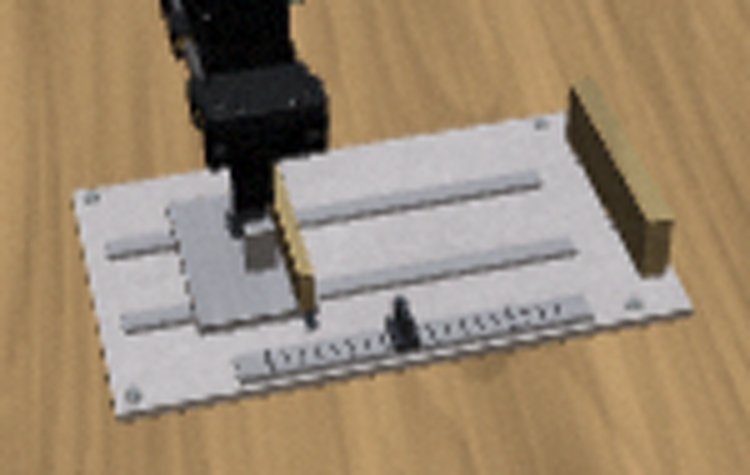

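View pics/w3.png

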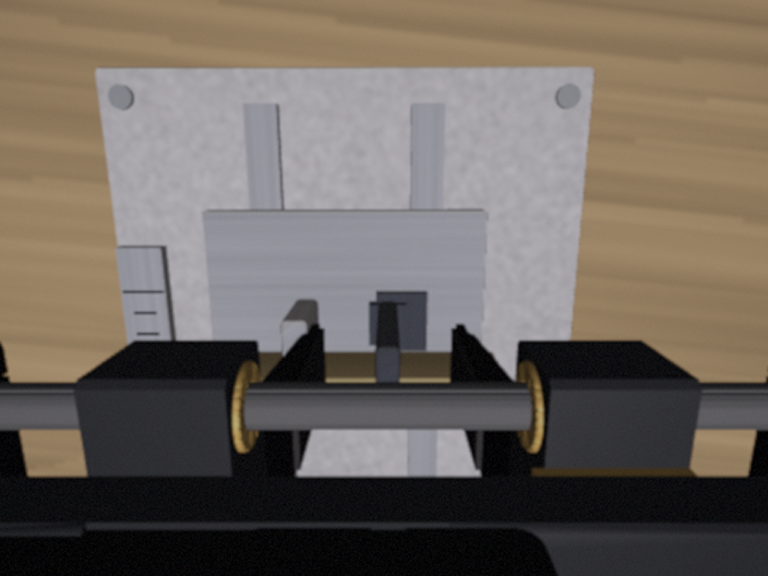

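{"api": "servo_tool", "payload": {
  "deltas": [
    {"slide":[0,0,0],"roll":0},
    {"slide":[0,0,0],"roll":0},
    {"slide":[0,0,0],"roll":0},
    {"slide":[0,0,0],"roll":0}
  ],
  "claw": 0,
  "grip_force": 15
}}

```text
time_s: 4.53
tcp_pos: [0.4891, 0.0672, 0.0836]
tool_rot: [[0.995, -0.0, -0.104], [0.104, 0.0, 0.995], [-0.0, -1.0, 0.0]]
wrist_force: [-0.0, 0.4, -0.1]
width: 0.0101
```

{"api": "servo_tool", "payload": {
  "deltas": [
    {"slide":[0,0,0],"roll":0},
    {"slide":[0,0,3],"roll":0},
    {"slide":[0,0,3],"roll":0},
    {"slide":[0,0,3],"roll":0},
    {"slide":[0,0,3],"roll":0},
    {"slide":[0,0,0],"roll":0}
  ]
}}

```text
time_s: 5.28
tcp_pos: [0.4879, 0.0796, 0.0836]
tool_rot: [[0.995, 0.0, -0.104], [0.104, 0.0, 0.995], [0.0, -1.0, 0.0]]
wrist_force: [-0.5, 1.3, 1.6]
width: 0.0079
```

{"api": "servo_tool", "payload": {
  "deltas": [
    {"slide":[0,0,1],"roll":0},
    {"slide":[0,0,1],"roll":0},
    {"slide":[0,0,0],"roll":0}
  ]
}}

```text
time_s: 5.65
tcp_pos: [0.4878, 0.0804, 0.0836]
tool_rot: [[0.995, 0.0, -0.104], [0.104, -0.001, 0.995], [-0.0, -1.0, -0.001]]
wrist_force: [1.0, -10.9, -0.5]
width: 0.008
```

{"api": "servo_tool", "payload": {
  "deltas": [
    {"slide":[0,0,-1.2],"roll":0},
    {"slide":[0,0,0],"roll":0},
    {"slide":[0,0,0],"roll":0},
    {"slide":[0,0,0],"roll":0},
    {"slide":[0,0,0],"roll":0},
    {"slide":[0,0,0],"roll":0}
  ],
  "claw": 95
}}

```text
time_s: 6.4
tcp_pos: [0.4878, 0.08, 0.0836]
tool_rot: [[0.995, 0.0, -0.104], [0.104, 0.0, 0.995], [0.0, -1.0, 0.0]]
wrist_force: [-0.7, -0.8, 0.8]
width: 0.0622
```

{"api": "servo_tool", "payload": {
  "deltas": [
    {"slide":[-6,0,-10],"roll":0},
    {"slide":[0,0,-15],"roll":0},
    {"slide":[0,0,-6],"roll":0},
    {"slide":[0,0,0],"roll":0},
    {"slide":[0,0,0],"roll":0}
  ]
}}

```text
time_s: 7.02
tcp_pos: [0.4851, 0.0485, 0.0836]
tool_rot: [[0.995, 0.0, -0.103], [0.103, 0.0, 0.995], [0.0, -1.0, 0.0]]
wrist_force: [-0.4, 0.1, -0.0]
width: 0.0947
```

```bash
python3 - <<'E'
from h import *
s=r.sense(); print({k:np.round(v,4).tolist() for k,v in s.items() if k in('time_s','tcp_pos','wrist_force','width')})
d=cam('wrist'); save(d,'w4.png',1.5)
E
```

```text
{'time_s': 7.025, 'tcp_pos': [0.4851, 0.0485, 0.0836], 'wrist_force': [-0.444, 0.1372, -0.0322], 'width': 0.0947}
```

View pics/w4.png

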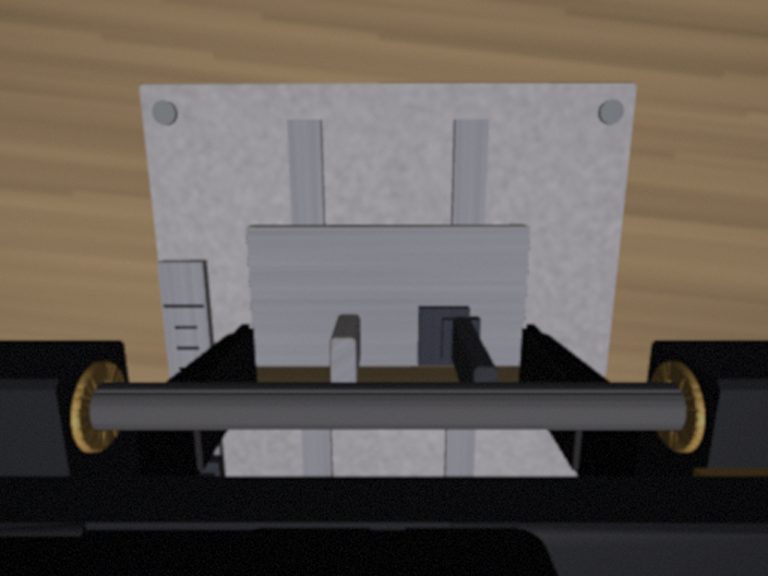

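{"api": "servo_tool", "payload": {
  "deltas": [
    {"slide":[0,12,0],"roll":0},
    {"slide":[0,14,0],"roll":0},
    {"slide":[0,7.5,0],"roll":0},
    {"slide":[3,0,0],"roll":0},
    {"slide":[3,0,0],"roll":0},
    {"slide":[0,0,0],"roll":0},
    {"slide":[0,0,0],"roll":0}
  ]
}}

```text
time_s: 7.95
tcp_pos: [0.4911, 0.0491, 0.0504]
tool_rot: [[0.995, 0.0, -0.104], [0.104, 0.0, 0.995], [0.0, -1.0, 0.0]]
wrist_force: [0.0, -0.4, 0.6]
width: 0.095
```

{"api": "servo_tool", "payload": {
  "deltas": [
    {"slide":[2,0,0],"roll":0},
    {"slide":[2,0,0],"roll":0},
    {"slide":[2,0,0],"roll":0},
    {"slide":[2,0,0],"roll":0},
    {"slide":[0,0,0],"roll":0}
  ]
}}

```text
time_s: 8.57
tcp_pos: [0.4991, 0.05, 0.0501]
tool_rot: [[0.995, 0.0, -0.103], [0.103, 0.0, 0.995], [0.0, -1.0, 0.0]]
wrist_force: [-3.2, 0.4, 2.4]
width: 0.0949
```

{"api": "servo_tool", "payload": {
  "deltas": [
    {"slide":[4,0,0],"roll":0},
    {"slide":[6,0,0],"roll":0},
    {"slide":[7,0,0],"roll":0},
    {"slide":[7,0,0],"roll":0},
    {"slide":[7,0,0],"roll":0},
    {"slide":[6,0,0],"roll":0},
    {"slide":[4,0,0],"roll":0},
    {"slide":[2,0,0],"roll":0},
    {"slide":[0,0,0],"roll":0},
    {"slide":[0,0,0],"roll":0}
  ]
}}

```text
time_s: 9.82
tcp_pos: [0.5418, 0.0545, 0.0501]
tool_rot: [[0.995, -0.0, -0.104], [0.104, 0.0, 0.995], [-0.0, -1.0, 0.0]]
wrist_force: [-4.9, 2.3, 2.9]
width: 0.0951
```

```bash
python3 - <<'E'
from h import *
s=r.sense(); print({k:np.round(v,4).tolist() for k,v in s.items() if k in('time_s','tcp_pos','wrist_force','width')})
d=cam('wrist'); save(d,'w5.png',1.5)
d=cam('side'); f=d['frame'][140:235,190:340]; cv2.imwrite('pics/s5.png',cv2.cvtColor(cv2.resize(f,None,fx=5,fy=5,interpolation=cv2.INTER_CUBIC),cv2.COLOR_RGB2BGR))
d=cam('scene'); f=d['frame'][165:275,200:340]; cv2.imwrite('pics/c5.png',cv2.cvtColor(cv2.resize(f,None,fx=5,fy=5,interpolation=cv2.INTER_CUBIC),cv2.COLOR_RGB2BGR))
E
```

```text
{'time_s': 9.825, 'tcp_pos': [0.5418, 0.0545, 0.0501], 'wrist_force': [-4.8512, 2.2983, 2.9218], 'width': 0.0951}
```

View pics/w5.png

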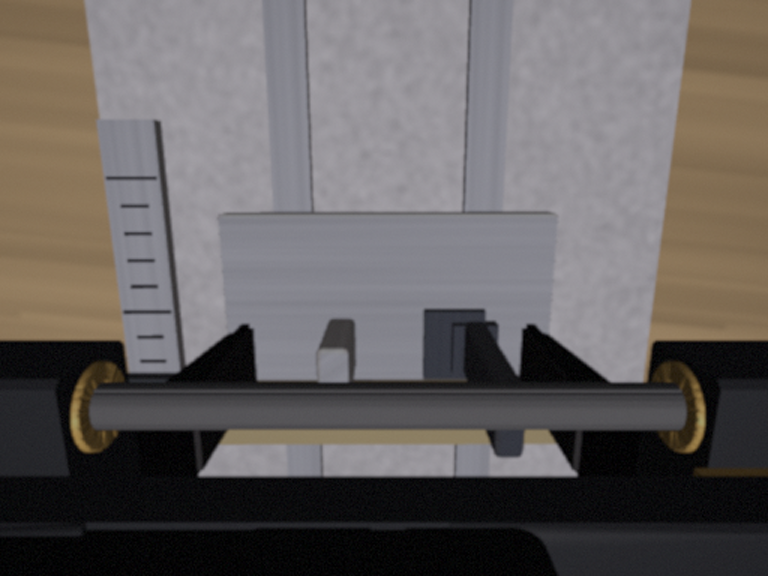

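View pics/s5.png

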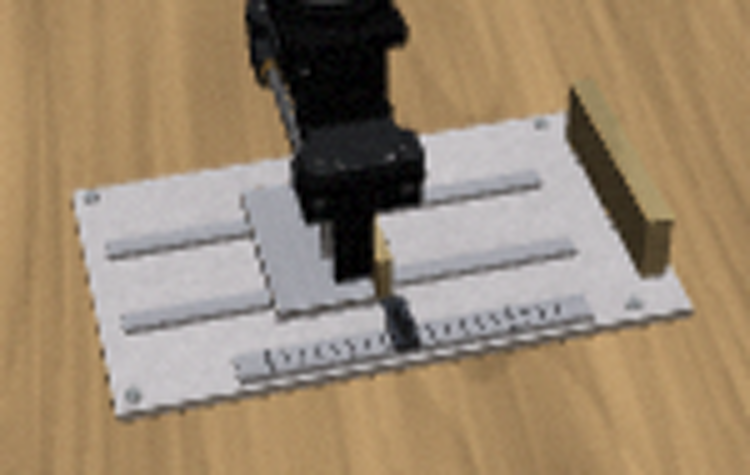

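View pics/c5.png

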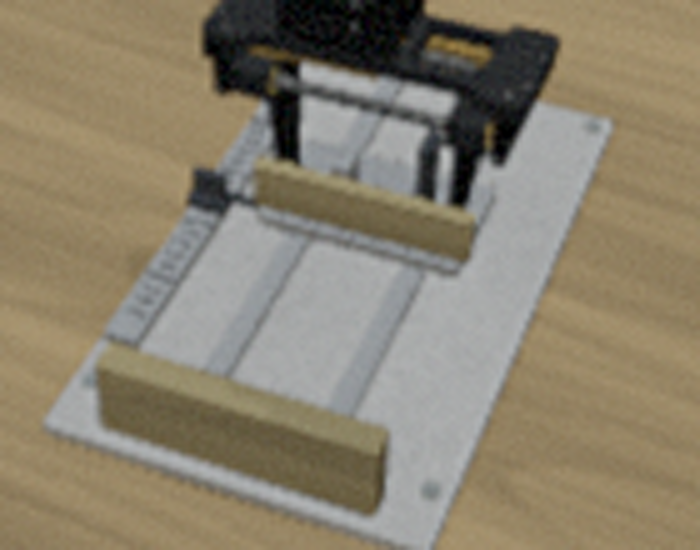

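```bash
cat > m.py <<'E'
from h import *
X=np.array([.9945,.1045,0]);Y=np.array([-.1045,.9945,0]);G=np.array([.4900,.0500,0])
S=lambda P:((P-G)@X*1000,(P-G)@Y*1000)
def edge(d,u,v0,v1,hw=3):
    g=cv2.cvtColor(d['frame'],cv2.COLOR_RGB2GRAY)[v0:v1,u-hw:u+hw+1].mean(1); k=np.gradient(g); return g,k
if __name__=='__main__':
    d=dict(np.load('last_wrist.npz'))
    for u in(165,230,290,340): print(u,np.round(edge(d,u,135,150)[0]).astype(int))
    for u in(88,92,96,100,104,108,112): print(u,np.round(edge(d,u,240,262,1)[0]).astype(int))
    g=cv2.cvtColor(d['frame'][200:300,60:180],cv2.COLOR_RGB2BGR); cv2.imwrite('pics/z.png',cv2.resize(g,None,fx=6,fy=6,interpolation=cv2.INTER_CUBIC))
E
python3 m.py
```

```text
165 [151 151 151 151 152 149 129 103 118 129 129 126 127 127 129]
230 [153 154 154 154 153 142 115 101 121 130 130 128 128 129 131]
290 [157 157 157 155 153 142 116 105 125 133 131 130 131 132 134]
340 [152 154 155 155 153 137 105 103 127 133 132 132 132 133 135]
88 [134 134 133 134 134 134 133 122  92  46  20  23  34  44  42  28  23  26
  33  48  66  64]
92 [122 126 133 136 136 137 135 125  95  47  21  24  33  44  43  29  23  27
  33  48  66  66]
96 [ 63  80 119 135 136 136 135 125  93  44  22  25  33  44  43  28  23  28
  33  48  65  65]
100 [ 64  83 121 135 138 138 137 126  96  47  22  22  34  44  43  30  23  27
  31  47  66  64]
104 [ 62  81 120 134 136 137 135 125  94  48  21  22  32  44  42  27  25  27
  33  48  66  65]
108 [ 63  81 118 133 135 135 134 125  94  47  22  23  33  44  42  29  24  27
  33  48  66  65]
112 [130 131 134 135 136 134 134 123  93  47  19  20  17  15  18  20  23  28
  32  49  67  65]
```

View pics/z.png

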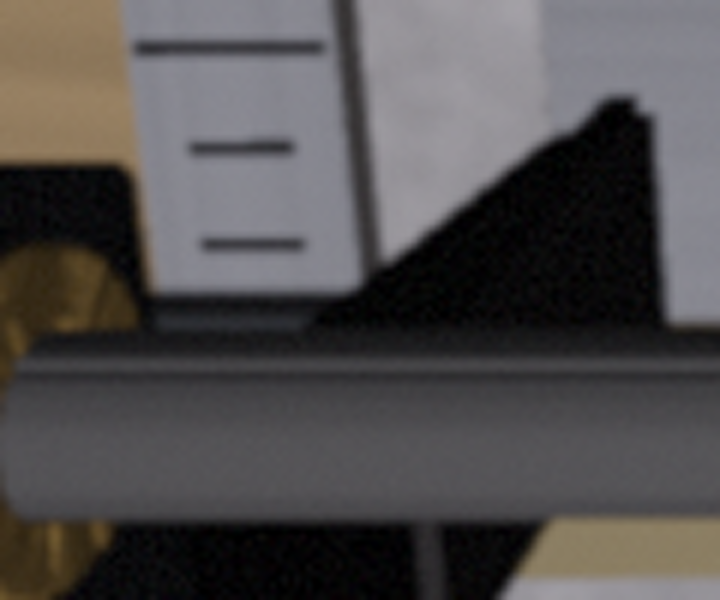

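```bash
python3 - <<'E'
from m import *
d=dict(np.load('last_wrist.npz'))
a=S(onz(d,165,142.9,.024));b=S(onz(d,340,142.4,.024));c=S(onz(d,100,252.,.024));c2=S(onz(d,100,248.5,.0155))
print(a,b,c,c2)
dr=(a[0]+b[0])/2
print('remaining',c[0]-dr-58.5,'stop',dr+47.5)
# tick spacing
g=cv2.cvtColor(d['frame'],cv2.COLOR_RGB2GRAY)[75:250,86:102].mean(1)
for v in range(1,174):
    if g[v]<g[v-1] and g[v]<=g[v+1] and g[v]<125: print(v+75,int(g[v]),np.round(S(onz(d,90,v+75,.0155))[0],2))
E
```

```text
(np.float64(1.8448346922708367), np.float64(-49.83981947215788)) (np.float64(1.7178574517879492), np.float64(41.66167845150091)) (np.float64(63.15773886798344), np.float64(-90.74311371674705)) (np.float64(64.66850014238614), np.float64(-94.80233180396138))
remaining 2.8763927959540467 stop 49.28134607202939
118 64 -10.75
137 74 -0.63
155 67 9.22
173 63 19.32
191 67 29.68
207 67 39.12
224 88 49.39
240 97 59.3
```

```bash
python3 - <<'E'
from m import *
d=dict(np.load('last_wrist.npz'))
print(d['position'])
W=lambda x,y,z: G+X*x/1000+Y*y/1000+np.array([0,0,z/1000])
s=49.2
for n,p in(('ptr',(s+19,-76,24)),('fin top',(72,-90,40)),('fin left',(72,-82,36)),('base front',(80,-88,24)),('base rear',(64,-88,24)),('tick?',(69.3,-90,15.5)),('tick90',(89.3,-90,15.5))): print(n,np.array(proj(d,W(*p)))*1.5)
for n in('side','scene'):
    e=dict(np.load(f'last_{n}.npz'))
    for nm,p in(('ptr',(s+19,-78,24)),('fin top',(72,-90,40)),('idx tip',(72,-82,24))): print(n,nm,proj(e,W(*p)), foc(e)/np.linalg.norm(W(*p)-e['position']))
E
```

```text
[0.47565224 0.0473332  0.20067424]
ptr [190.32499001 390.27961487]
fin top [134.09830537 420.11376051]
fin left [161.86640159 414.60458812]
base front [162.05538009 418.61418235]
base rear [157.52225154 380.05440197]
tick? [163.43153079 383.60698253]
tick90 [168.67164622 429.25980959]
side ptr (np.float64(267.54498239740803), np.float64(201.84246208946163)) 328.9826219305779
side fin top (np.float64(269.7783807006586), np.float64(200.4109754038439)) 334.56505734492043
side idx tip (np.float64(269.0909151712877), np.float64(202.5062139773554)) 329.60257711563816
scene ptr (np.float64(247.02773796047663), np.float64(202.94042594623804)) 344.03259292646624
scene fin top (np.float64(242.61894261155655), np.float64(198.45300372088886)) 347.17645355494153
scene idx tip (np.float64(245.23749108491793), np.float64(203.37721689953335)) 344.49930727562764
```

{"api": "servo_tool", "payload": {
  "deltas": [
    {"slide":[2,0,0],"roll":0},
    {"slide":[1.5,0,0],"roll":0},
    {"slide":[0,0,0],"roll":0},
    {"slide":[0,0,0],"roll":0}
  ]
}}

```text
time_s: 10.48
tcp_pos: [0.5451, 0.0549, 0.0501]
tool_rot: [[0.995, -0.0, -0.104], [0.104, 0.0, 0.995], [-0.0, -1.0, 0.0]]
wrist_force: [-4.8, 2.1, 1.9]
width: 0.0951
```

```bash
python3 - <<'E'
from m import *
s=r.sense(); print({k:np.round(v,4).tolist() for k,v in s.items() if k in('time_s','tcp_pos','wrist_force','width')})
d=cam('wrist'); 
for u in(165,230,290,340): print(u,np.round(edge(d,u,130,148)[0]).astype(int))
for u in(92,100,106): print(u,np.round(edge(d,u,236,260,1)[0]).astype(int))
acc=[]
for n,(x0,y0) in(('side',(245,180)),('scene',(225,185))):
    d=cam(n); f=d['frame'][y0:y0+40,x0:x0+50]; cv2.imwrite(f'pics/{n}6.png',cv2.cvtColor(cv2.resize(f,None,fx=14,fy=14,interpolation=cv2.INTER_CUBIC),cv2.COLOR_RGB2BGR))
E
```

```text
{'time_s': 10.475, 'tcp_pos': [0.5451, 0.0549, 0.0501], 'wrist_force': [-4.8021, 2.1467, 1.9059], 'width': 0.0951}
165 [151 151 151 152 153 153 153 153 153 153 148 126 103 118 130 130 128 126]
230 [154 154 154 154 153 152 152 154 156 156 146 118 102 121 131 130 129 128]
290 [157 157 155 154 153 152 153 154 155 156 147 120 106 125 132 132 131 130]
340 [154 155 155 154 154 153 153 153 153 151 136 104 104 127 134 133 131 132]
92 [120 134 136 137 137 135 119  79  37  19  27  41  53  55  56  56  55  53
  44  28  23  28  32  48]
100 [101 133 138 138 138 137 121  80  36  22  28  41  54  56  56  56  55  53
  43  28  24  28  32  48]
106 [ 99 131 137 136 137 134 118  79  37  19  27  42  53  56  56  55  55  53
  45  27  22  28  33  47]
```

View pics/side6.png

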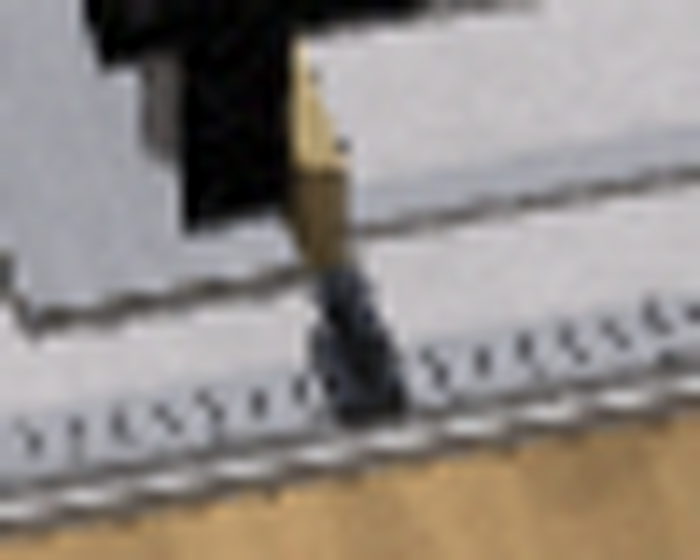

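View pics/scene6.png

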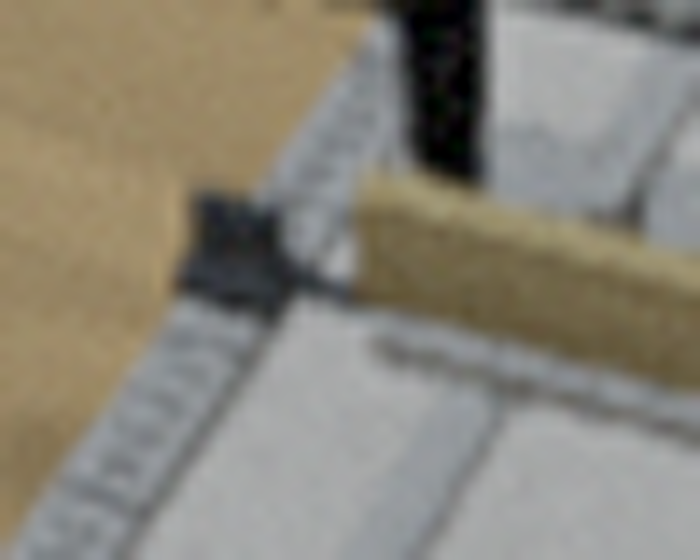

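```bash
python3 - <<'E'
from m import *
d=dict(np.load('last_wrist.npz'))
a=S(onz(d,165,142.9,.024))[0];b=S(onz(d,340,142.5,.024))[0]
print(a,b)
for z in(.020,.022,.024): print(z,S(onz(d,100,246.8,z)))
for z in(.0145,.0155,.017): print(z,S(onz(d,100,243.,z)))
for u,v in((100,249),(100,251),(97,250),(105,250)): print(dep(d,u,v)[2])
for v in range(225,242,2): print(v,dep(d,84,v)[2],end=' ')
e=dict(np.load('last_side.npz'))
W=lambda x,y,z: G+X*x/1000+Y*y/1000+np.array([0,0,z/1000])
E
```

```text
5.2376748772888435 5.1644298893799325
0.02 (np.float64(65.08359547087208), np.float64(-92.41122600119256))
0.022 (np.float64(64.2398416530072), np.float64(-91.40110990252755))
0.024 (np.float64(63.39608783514233), np.float64(-90.39099380386256))
0.0145 (np.float64(64.99179092818939), np.float64(-94.91722159854875))
0.0155 (np.float64(64.58286976652221), np.float64(-94.41362353786101))
0.017 (np.float64(63.96948802402123), np.float64(-93.6582264468293))
0.02457923587072458
0.022530124551006586
0.024511511470553693
0.02405797293337078
225 0.015000925642738971 227 0.015836478344235988 229 0.016679683504710968 231 0.01590337624640989 233 9.80874318432523e-05 235 -0.00010985474118402339 237 -0.0006606623879472917 239 -1.1535263925166461e-05 241 0.11206417539003635
```

{"api": "servo_tool", "payload": {
  "deltas": [
    {"slide":[0.2,0,0.3],"roll":0},
    {"slide":[0,0,0],"roll":0},
    {"slide":[0,0,0],"roll":0},
    {"slide":[0,0,0],"roll":0},
    {"slide":[0,0,0],"roll":0},
    {"slide":[0,0,0],"roll":0},
    {"slide":[0,0,0],"roll":0},
    {"slide":[0,0,0],"roll":0},
    {"slide":[0,0,0],"roll":0},
    {"slide":[0,0,0],"roll":0}
  ],
  "claw": 0,
  "grip_force": 30
}}

```text
time_s: 11.88
tcp_pos: [0.5451, 0.055, 0.0498]
tool_rot: [[0.995, -0.001, -0.103], [0.103, -0.0, 0.995], [-0.001, -1.0, 0.0]]
wrist_force: [-5.4, -2.0, -1.0]
width: 0.0436
```

```bash
python3 - <<'E'
from m import *
s=r.sense(); print({k:np.round(v,4).tolist() for k,v in s.items() if k in('time_s','tcp_pos','wrist_force','width')})
d=cam('wrist'); save(d,'w7.png',1.5)
for u in(165,230,290,340): print(u,np.round(edge(d,u,130,148)[0]).astype(int))
for u in(92,100,106): print(u,np.round(edge(d,u,236,260,1)[0]).astype(int))
for n,(x0,y0) in(('side',(245,180)),('scene',(225,185))):
    d=cam(n); f=d['frame'][y0:y0+40,x0:x0+50]; cv2.imwrite(f'pics/{n}7.png',cv2.cvtColor(cv2.resize(f,None,fx=14,fy=14,interpolation=cv2.INTER_CUBIC),cv2.COLOR_RGB2BGR))
E
```

```text
{'time_s': 11.875, 'tcp_pos': [0.5451, 0.055, 0.0498], 'wrist_force': [-5.4219, -1.971, -0.9951], 'width': 0.0436}
165 [165 165 165 166 166 167 167 167 167 166 161 140 114 130 142 142 140 139]
230 [167 168 168 167 166 166 166 168 170 170 159 130 112 133 143 143 141 141]
290 [170 170 169 168 166 166 166 167 169 169 160 132 117 138 145 145 144 143]
340 [167 168 168 168 167 167 167 167 167 164 149 116 115 140 146 145 145 145]
92 [15 14 12 13 14  7 11 14 10 13 12 14 10 12 15 18 20 30 35 34 35 33 34 35]
100 [12 14 13 13 14 13 12 13 16 13 14 10 13 12 12 14 23 30 32 36 35 34 36 37]
106 [15 13 13 15 13 13 13 15  9 13 14 13 13 15 12 16 22 30 35 34 34 33 34 38]
```

View pics/w7.png

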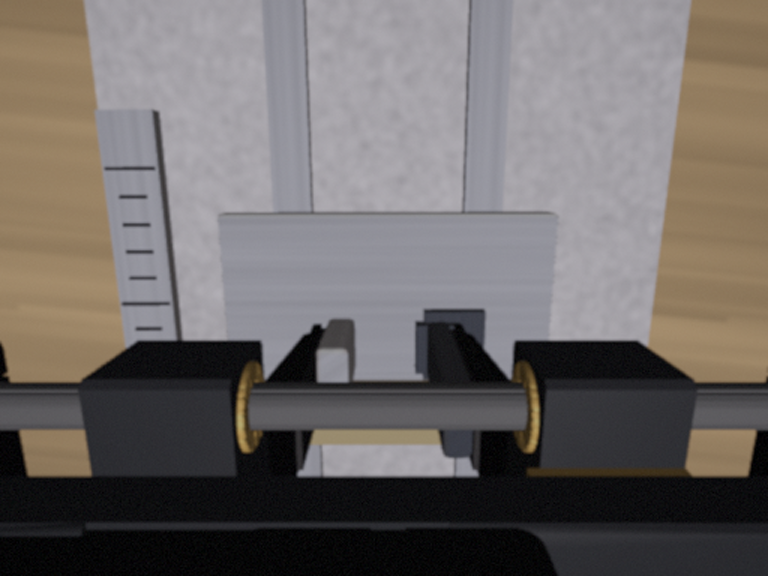

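View pics/side7.png

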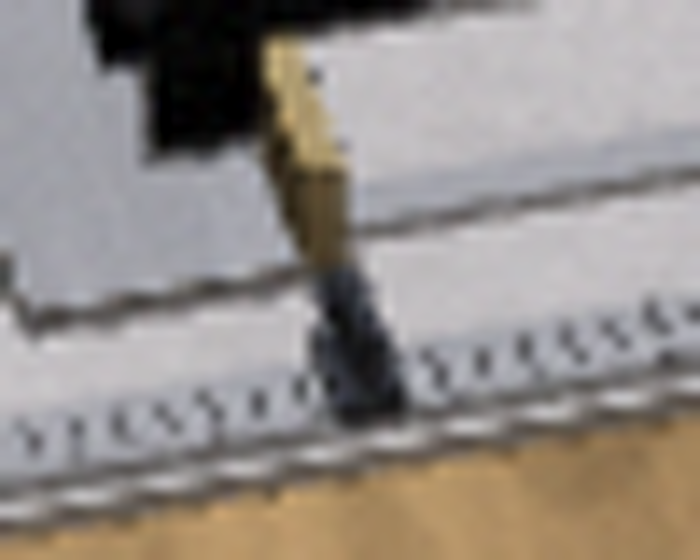

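View pics/scene7.png

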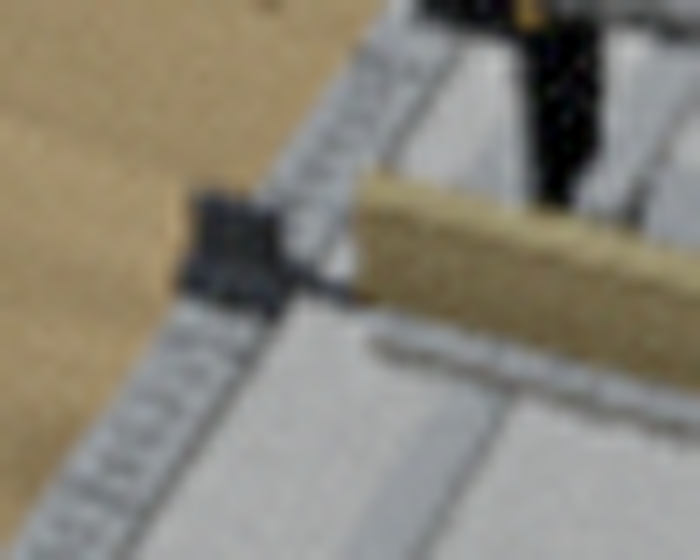

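{"api": "servo_tool", "payload": {
  "deltas": [
    {"slide":[0,0,0],"roll":0},
    {"slide":[0,0,0],"roll":0},
    {"slide":[0,0,0],"roll":0},
    {"slide":[0,0,0],"roll":0}
  ]
}}

```text
time_s: 12.52
tcp_pos: [0.5451, 0.0549, 0.0498]
tool_rot: [[0.995, -0.001, -0.103], [0.103, -0.0, 0.995], [-0.001, -1.0, 0.0]]
wrist_force: [-4.3, -0.7, -0.5]
width: 0.0435
```

```bash
python3 - <<'E'
from m import *
d=cam('wrist'); a=S(onz(d,165,142.9,.024))[0]
for u in(230,340): print(u,np.round(edge(d,u,138,148)[0]).astype(int))
s=r.sense(); print({k:np.round(v,4).tolist() for k,v in s.items() if k in('time_s','tcp_pos','wrist_force','width')})
print(r.close_job())
E
```

```text
230 [169 169 160 130 113 133 143 143 142 141]
340 [167 165 149 116 116 140 147 146 144 145]
{'time_s': 12.575, 'tcp_pos': [0.5451, 0.0549, 0.0498], 'wrist_force': [-5.2964, -1.8215, 0.2915], 'width': 0.0437}
the job is handed in; nothing more can be done
None
```

The job is handed in at 12.6 s, with the stop held at the index and the grip tab and shut lever pinched between the fingers at 30 N.

**What I did:** I pinched the lever alone and slid it 13 mm to its open end, which pushed back with about 11 N, while the stop was at home. With the fingers open around both tabs, I pushed the stop out by its fence to the index. Then I closed the fingers, which slid the lever shut.

**Last checks:**
- **Grip:** the opening read 43.5–43.7 mm; 44 mm over the tabs means shut. The TCP stayed steady, and the force along x was about -5 N, which matches the spring.
- **Stop position:** about 52.7–53 mm out. My index measurements disagreed a little: 52.7 mm from the top of its fin and 53.1–53.5 mm from its foot and the rule ticks. The pointer should therefore be level to within about 1 mm. The gripper hid the pointer from the wrist camera, so I could only confirm this coarsely in the side and scene views.
- **Other things:** the index did not shift between the close-up views before and after the pinch. I did not re-measure the gift box, scale and cup; the fingers came nowhere near them while low.

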